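# Open a display clip round a divider card

## Robot

A 6-joint arm with a two-finger parallel gripper is mounted at the origin on the work surface. World frame = base frame: x ahead of the robot, y to its left, z up, the work surface at z = 0. Lengths are in m, angles in rad, forces in N, time in s.
With the tool pointing down it reaches from about 0.35 to 0.85 m from the base axis. Payload 8.1 kg.
Tool frame: the origin (TCP) lies on the mounting face of the last link; the fingertips stand 186 mm ahead of it and the grasp point (between the pads) lies 167 mm ahead of it; z points along the fingers, y is the line along which they close (so a half turn about z gives the same grasp; the last joint's range is limited). The gripper opens to 93 mm and grips with 3 to 60 N. Pads are 15 mm wide; open, the fingers measure 128 mm over their backs; the gripper's body (75 mm by 188 mm) begins 65 mm behind the grasp point.
Start: joints at [-1.429, 0.13, 1.488, -0, 1.523, -0.085], TCP at [0.135, -0.585, 0.405] pointing down, gripper open.
Joint ranges: [-2.96, 2.96], [-0.89, 2.26], [0.02, 2.5], [-1.34, 4.48], [0, 2.73], [-2.66, 2.66]. Speed limits (rad/s): [2.39, 2.39, 2.79, 3.14, 3.14, 3.14].

## Interface

Orientations are given as a rotation vector (axis times angle).
In Python, from plant import read_state, read_camera, camera_params, close_job gives the robot as it stands. The module is installed in compiled form; this text tells all that it offers.
- The arm moves only by the tool servo_tool, never from a script. Its argument "increments" is a list of rows, each an object with "slide": the shift along the tool's x, y, z in mm, a list of three; "dr": the turn, a rotation vector about the tool's x, y, z in rad, a list of three; "jaw": the closure, from 0 (fully open) to 1 (shut). In form: [{"slide": [x, y, z], "dr": [ax, ay, az], "jaw": jaw}, ...]. A call has 1 to 20 rows; each row is the pose to reach, as a shift and turn from the pose commanded when the call began, along the tool's axes at that moment; what a row does not reach only later rows make up. A row lasts 1/10 s, in which the tool goes at most 50 mm and 8.59 degrees, less where a joint would pass 70% of its speed; a pose out of reach is approached as far as the arm can. A call with a gripper value outside its range is refused whole. The fingers move at their own pace and stop on an object; "force" is the grip in N (left out, the last holds). Time passes only in rows, so rows that repeat a pose let the fingers close. It gives the time, the measured TCP pose, the force, the opening and the grip force at its end, in the units of the state.
- read_state(): the state, without advancing time (a new reading comes with each control period).
- read_camera(name): name is "side" or "top"; returns (picture, depth): 400x640x3 uint8, red, green, blue; 400x640 float32, m along the optical axis (not along the pixel's ray), 0 where there is no reading.
- camera_params(name): a dict with "fx", "fy", "cx", "cy" (pixels), "rvec" (rotation vector, rad) and "tvec" (3), from world to camera coordinates, as OpenCV has them. Camera axes: x right, y down, z forward; pixel columns grow to the right and rows downward; lengths in m; the calibration is good to about 2 mm. A picture is of the moment at which its call begins. camera_params takes no time and is no camera call.
- close_job(): hands the job in; it is judged then, once.
The state is a dict: "t": time; "q": joint angles; "dq": joint speeds; "joint_torque": joint torques, N m; "tool_pos": TCP position; "orientation": TCP orientation; "force": force on the tool from outside, world axes, zero at the start; "wrist_torque": the same for the moment, N m; "opening": finger opening in m; "gripper_force": force on a finger pad.
Only numpy, scipy, OpenCV 4.12 (cv2) and the standard library are available. Lean on these libraries where they do the work, as an engineer would, in place of code of your own. Each camera call takes 0.05 s, during which the arm holds its last target. There are 200 camera calls.

## Task

On the game shop's demo table, lift the red lid off the blue deck box and set it down, not dropped, on the bare table, open side down. Then squeeze the orange spring clip open, take it off its parking plate and bring it over the box, so that its wide-open jaws straddle the middle of the top edge of the yellow divider card, reaching well below the edge and squared up with it, without touching the card or box. Finish there, still holding the clip squeezed open in the gripper; leave everything else on the table where it is.

Things in the scene. Friction and masses are not known exactly. Their poses are not given: they have to be found in the camera images.
- lid_center (a point): Centre, half-way up, of the loose red lid of the blue deck box: a deep cap open below, 44 mm along its x, 78 mm along its y, 52 mm tall, walls 3 mm, about 60 g. z up. At the start it has the tray's yaw and its rim stands on the tray's shoulder, 58 mm above the table; it must rise 50 mm to clear the card inside.
- card_top (a point): Middle of the top edge of the stiff yellow divider card in the deck box (under the lid at first): upright, fixed, 3 mm thick along this x, 58 mm wide along y, z up. The edge is 102 mm above the table, 39 mm above the black collar (34 x 68 mm, 5 mm tall) on the tray.
- deckbox: Blue tray (44 x 78 mm, shoulder 58 mm above the table) with dark wooden base (90 x 110 x 8 mm) and the yellow card: one solid, fixed to the table. Origin on the table under the card's middle; x across the card's thickness, y along its width, z up.
- clip_pivot (a point): Middle of the hinge axis (this y) of the orange spring clip; z up to the handles at the start. Two jaws, 36 mm wide along y, 5 mm thick, reach 38 mm below the hinge. Two handles, 34 mm wide, 3 mm thick, reach up from it, splaying to +x and -x: closed, 50 mm over their outer faces at their tops, 40 mm above the hinge. The frame is of the +x half: squeezing the clip open tilts it 0.3 rad about y.
- clip: The same clip, both halves, 65 g, frame as clip_pivot. Squeezing the handles together along x opens the jaws. At the stop the handles are parallel, 24 mm over their outer faces, 4 to 46 mm above the hinge; the jaw tips are 25 mm apart, 37 mm below it. The spring takes 4 N at the handle tops to begin to open, 7 N at the stop (14 N half-way down the handles).
- tip_a (a point): Inner edge of the tip of the clip's +x jaw, middle of its width.
- tip_b (a point): Inner edge of the tip of the clip's -x jaw, middle of its width.
- clip_jaw (a joint): Opening angle between the clip's halves: 0 closed, 0.6 rad fully open (at the stop); springs shut when let go.
- rack: Fixed parking plate of the clip: upright aluminium plate 3 mm thick (x), 66 mm wide (y), top edge 75 mm above the table, on a dark steel base 90 x 100 x 8 mm. Origin on the table under the plate. The clip starts astride it, same yaw, hinge 4 mm above the plate's top edge; opened, it must rise 40 mm to be free.
- pawn_red: Bystander: red turned pawn, 24 mm across, 40 mm tall. Origin at the centre of its underside. Leave it where it is.
- pawn_blue: Bystander: blue turned pawn, 24 mm across, 40 mm tall. Origin at the centre of its underside. Leave it where it is.
- dice_cup: Bystander: open wooden dice cup, 70 mm across, 75 mm tall. Origin at the centre of its underside. Leave it where it is.
- card_pile: Bystander: flat pile of cards with blue and white top, 63 x 88 x 22 mm. Origin at the centre of its underside. Leave it where it is.
- die: Bystander: white die, 24 mm cube. Origin at the centre of its underside. Leave it where it is.
- small_game: Bystander: small square green game box with yellow top, 110 x 110 x 40 mm. Origin at the centre of its underside. Leave it where it is.
- token_bowl: Bystander: white bowl, 100 mm across, 40 mm tall. Origin at the centre of its underside. Leave it where it is.
- lid: The same loose red lid; origin at the centre of its open rim, 26 mm below lid_center.
Not all that is in view belongs to the job. What is meant by the clip is not green, and is the larger of those in its own colour. What is shaped like the deckbox but pink is not meant.

How it is judged:
By the outcome, as a careful person would: the job done as asked, in the order asked, and still so for the second after the job is handed in, while the arm keeps its last pose, push and grip.
It also fails if it takes over 53 s, if anything falls off the work surface, if the arm or the gripper's body presses on something with over 40 N, if the wrist force passes 120 N, or if a joint passes its speed limit or range.

## Working session

There is one attempt and no reset: what is moved stays moved. The work goes in short steps, Python scripts to look and compute and a tool call to move; the robot and the scene stay as the last step left them, time stands still between calls to the robot, and variables do not carry over. Pictures are saved under pics/ and viewed, at most 10 in all, crops included, and the job is handed in when it is done.

Besides the shell and the picture viewer there is one more tool, called after "Call:" by a JSON object that holds its "op" and its "data", one argument or row to a line. servo_tool: Moves the arm, as the interface text tells. Its arguments: {"type":"object","properties":{"increments":{"type":"array"},"force":{"type":"number"}},"required":["increments"]}

```bash
mkdir -p pics
cat > h.py <<'E'
import numpy as np, cv2
from plant import *
def cam(n):
    p=camera_params(n); R=cv2.Rodrigues(np.array(p["rvec"],float))[0]; return p,R,np.array(p["tvec"],float).ravel()
def world(n,depth):
    p,R,t=cam(n); v,u=np.indices(depth.shape)
    P=np.stack([(u-p["cx"])/p["fx"]*depth,(v-p["cy"])/p["fy"]*depth,depth],-1)
    return (P-t)@R
def ray(n,u,v,z):
    p,R,t=cam(n); d=R.T@np.array([(u-p["cx"])/p["fx"],(v-p["cy"])/p["fy"],1]); c=-R.T@t
    return c+d*(z-c[2])/d[2]
def proj(n,X):
    p,R,t=cam(n); c=R@np.array(X)+t; return p["fx"]*c[0]/c[2]+p["cx"],p["fy"]*c[1]/c[2]+p["cy"]
E
python3 - <<'E'
from h import *
for n in("top","side"):
    im,d=read_camera(n); np.savez("%s0.npz"%n,im=im,d=d)
    cv2.imwrite("pics/%s0.png"%n,im[...,::-1]); p,R,t=cam(n); print(n,p["fx"],-R.T@t,R[2])
print(read_state())
E
```

```text
top 372.0829729246134 [0.41861064 0.02039392 1.04649837] [ 0.10972427 -0.01375467 -0.99386689]
side 455.3439094785431 [0.01584797 0.72490935 0.83572818] [ 0.42783365 -0.6357831  -0.64244706]
{'t': 0.1, 'q': array([-1.42938076e+00,  1.31087185e-01,  1.48911630e+00, -8.87283034e-06,
        1.52301243e+00, -8.53977335e-02]), 'dq': array([ 0.00161626, -0.00113578, -0.00251363, -0.0024565 ,  0.00155669,
        0.00145508]), 'joint_torque': array([ 6.65238640e-04, -5.61343360e+01, -4.93096089e+01,  7.69859366e-02,
        2.91145529e-02, -6.95069730e-05]), 'tool_pos': array([ 0.13491825, -0.58443579,  0.40382088]), 'orientation': array([-3.11980015e+00, -3.55331388e-01,  8.52794004e-05]), 'force': array([-1.25621039, -0.00677399, -0.79283661]), 'wrist_torque': array([-0.01707116,  0.02703316,  0.00395562]), 'gripper_force': 0.0, 'opening': 0.09291234414278995}
```

View pics/top0.png

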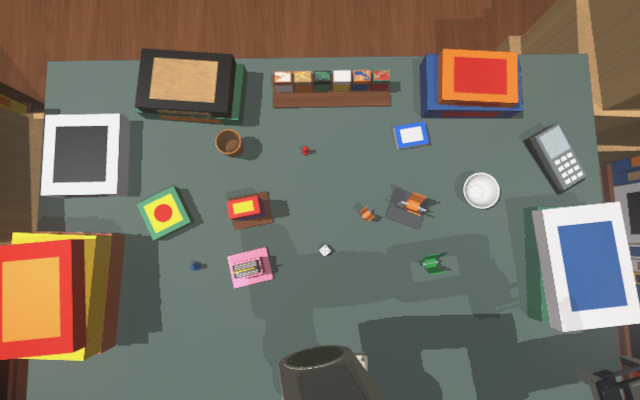

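View pics/side0.png

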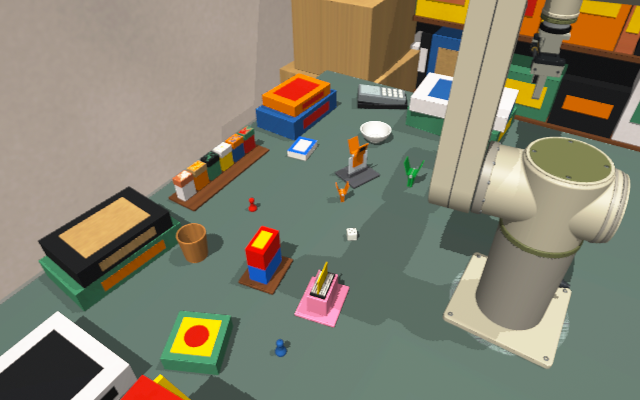

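The top view shows the lid at (244,207), the orange clip on its rack at (413,204), and the small decoy clip at (368,214). The side view has the lid at (263,245), the clip at (357,155), and the pink decoy box at (322,295).

Run:
```python
from h import *
D={n:np.load(n+"0.npz") for n in("top","side")}
def rect(P,l):
    if len(P)<5: print(l,len(P)); return
    r=cv2.minAreaRect((P[:,:2]*1000).astype(np.float32)); print(l,len(P),"rect",np.round(r[0],1),np.round(r[1],1),round(r[2],1),"mean",np.round(P.mean(0)*1000,1),"zq",np.round(np.percentile(P[:,2],[2,50,98])*1000,1))
def reg(n,u0,u1,v0,v1):
    W=world(n,D[n]["d"])[v0:v1,u0:u1].reshape(-1,3); I=D[n]["im"][v0:v1,u0:u1].reshape(-1,3)
    h=cv2.cvtColor(I[None],cv2.COLOR_RGB2HSV)[0].astype(int); return W,h
for n,b,c in(("top",(215,285,180,235),(380,440,180,235)),("side",(235,300,220,295),(333,385,130,190))):
    W,h=reg(n,*b); z=W[:,2]
    red=((h[:,0]<40)|(h[:,0]>172))&(h[:,1]>150)&(h[:,2]>100)
    rect(W[red&(z>.1)&(z<.12)],n+" lidtop")
    rect(W[(z>.004)&(z<.014)],n+" boxbase")
    W,h=reg(n,*c); z=W[:,2]; o=(h[:,0]>5)&(h[:,0]<22)&(h[:,1]>140)&(h[:,2]>90)
    rect(W[o],n+" clip all")
    rect(W[o&(z>.105)],n+" clip handles top")
    for lo in range(30,125,10):
        rect(W[o&(z>lo/1e3)&(z<lo/1e3+.01)]," clip z%d"%lo)
    rect(W[(z>.004)&(z<.014)],n+" rackbase")
    rect(W[~o&(z>.03)&(z<.08)],n+" plate")
# all other tall-ish objects on table: top view blobs
W=world("top",D["top"]["d"]); m=((W[...,2]>.01)&(D["top"]["d"]>0)).astype(np.uint8)
k,l,s,c=cv2.connectedComponentsWithStats(m)
for i in range(1,k):
    if s[i][4]>25:
        P=W[l==i]; print(np.round(c[i]),s[i][4],np.round(P.min(0),3),np.round(P.max(0),3))
```

```text
top lidtop 546 rect [503.3 204.3] [44.3 75.8] 10.3 mean [503.  203.9 110.2] zq [104.9 110.3 113.5]
top boxbase 635 rect [515.2 208.8] [150.8 189.5] 3.2 mean [496.9 195.1   7.8] zq [ 4.1  7.8 11.9]
top clip all 236 rect [ 460.3 -138.9] [ 55.7 324.5] 24.4 mean [ 506.7 -232.2   99. ] zq [  5.9  93.8 121.9]
top clip handles top 79 rect [ 453.5 -124. ] [ 55.7 291.8] 24.4 mean [ 508.3 -231.   126.7] zq [105.6 116.4 122.9]
 clip z30 0
 clip z40 0
 clip z50 0
 clip z60 1
 clip z70 6 rect [ 498.5 -228.5] [35.2  5.3] 68.9 mean [ 500.  -223.    75.1] zq [71.9 74.9 79.3]
 clip z80 93 rect [ 501.9 -231.2] [31.7 25.3] 69.6 mean [ 502.9 -231.1   84.6] zq [81.  84.6 89.3]
 clip z90 34 rect [ 501.9 -230.5] [32.4 32.4] 68.8 mean [ 509.2 -232.5   95. ] zq [90.5 94.9 99.9]
 clip z100 35 rect [ 502.2 -231.5] [31.6 38.4] 69.5 mean [ 510.6 -234.5  104.8] zq [100.6 105.4 109.3]
 clip z110 47 rect [ 502.2 -231.4] [32.1 48.6] 67.9 mean [ 509.4 -234.8  115.9] zq [110.3 116.9 119.7]
 clip z120 13 rect [ 502.1 -230. ] [26.3 51.4] 75.4 mean [ 507.2 -231.3  121.6] zq [120.2 121.4 122.9]
top rackbase 826 rect [ 505
[... 2714 characters left out ...]
1856 [0.426 0.361 0.01 ] [0.57  0.506 0.047]
[412. 204.] 368 [ 0.474 -0.286  0.01 ] [ 0.537 -0.201  0.123]
[245. 208.] 750 [0.468 0.164 0.01 ] [0.548 0.255 0.116]
[579. 268.] 12630 [ 0.184 -0.768  0.01 ] [ 0.498 -0.545  0.125]
[366. 214.] 114 [ 0.465 -0.132  0.02 ] [ 0.502 -0.097  0.056]
[ 58. 295.] 14611 [0.145 0.552 0.01 ] [0.452 0.755 0.196]
[324. 250.] 78 [ 0.373 -0.013  0.016] [0.403 0.015 0.027]
[247. 269.] 611 [0.307 0.16  0.01 ] [0.382 0.262 0.106]
[430. 264.] 276 [ 0.324 -0.3    0.012] [ 0.375 -0.26   0.081]
[194. 267.] 47 [0.345 0.346 0.01 ] [0.361 0.362 0.041]
[326. 375.] 4582 [ 0.064 -0.107  0.01 ] [0.213 0.097 0.542]
[613. 381.] 1633 [ 0.104 -0.64   0.216] [ 0.169 -0.484  0.368]
```

```bash
cat >> h.py <<'E'
def go(x,y,z,yaw):
    "grasp point (m), yaw of tool y axis (deg) -> slide mm, dr"
    s=read_state(); R=cv2.Rodrigues(np.array(s["orientation"]))[0]; a=np.radians(yaw+90); c,n=np.cos(a),np.sin(a)
    T=np.array([[c,n,0],[n,-c,0],[0,0,-1.]])
    best=min((T,T@np.diag([-1,-1,1])),key=lambda q:np.linalg.norm(cv2.Rodrigues(R.T@q)[0])) if abs(yaw)<0 else T
    p=np.array([x,y,z+.167]); print("t",s["t"],"slide",np.round(R.T@(p-s["tool_pos"])*1000,1),"dr",np.round(cv2.Rodrigues(R.T@best)[0].ravel(),3))
E
python3 -c "
from h import *
go(.503,.2035,.20,10.3)"
```

```text
t 0.1 slide [ 535.8 -684.9   38. ] dr [-1.000e-03 -1.000e-03 -1.524e+00]
```

Call:
{"op": "servo_tool", "data": {
  "increments": [
    {"slide": [536, -685, 38], "dr": [0, 0, -1.524], "jaw": 0},
    {"slide": [536, -685, 38], "dr": [0, 0, -1.524], "jaw": 0},
    {"slide": [536, -685, 38], "dr": [0, 0, -1.524], "jaw": 0},
    {"slide": [536, -685, 38], "dr": [0, 0, -1.524], "jaw": 0},
    {"slide": [536, -685, 38], "dr": [0, 0, -1.524], "jaw": 0},
    {"slide": [536, -685, 38], "dr": [0, 0, -1.524], "jaw": 0},
    {"slide": [536, -685, 38], "dr": [0, 0, -1.524], "jaw": 0},
    {"slide": [536, -685, 38], "dr": [0, 0, -1.524], "jaw": 0},
    {"slide": [536, -685, 38], "dr": [0, 0, -1.524], "jaw": 0},
    {"slide": [536, -685, 38], "dr": [0, 0, -1.524], "jaw": 0},
    {"slide": [536, -685, 38], "dr": [0, 0, -1.524], "jaw": 0},
    {"slide": [536, -685, 38], "dr": [0, 0, -1.524], "jaw": 0},
    {"slide": [536, -685, 38], "dr": [0, 0, -1.524], "jaw": 0},
    {"slide": [536, -685, 38], "dr": [0, 0, -1.524], "jaw": 0},
    {"slide": [536, -685, 38], "dr": [0, 0, -1.524], "jaw": 0},
    {"slide": [536, -685, 38], "dr": [0, 0, -1.524], "jaw": 0},
    {"slide": [536, -685, 38], "dr": [0, 0, -1.524], "jaw": 0},
    {"slide": [536, -685, 38], "dr": [0, 0, -1.524], "jaw": 0},
    {"slide": [536, -685, 38], "dr": [0, 0, -1.524], "jaw": 0},
    {"slide": [536, -685, 38], "dr": [0, 0, -1.524], "jaw": 0}
  ],
  "force": 15
}}

```text
t: 2.1
tool_pos: [0.5029, 0.2034, 0.366]
orientation: [-2.011, -2.413, 0.003]
force: [0.8, -0.1, -0.4]
opening: 0.0933
gripper_force: 0.0
```

```bash
python3 -c "
from h import *
go(.503,.2035,.086,10.3); s=read_state();print(s['force'],s['q'])"
```

```text
t 2.1 slide [  0.2   0.3 113. ] dr [-0.002  0.001  0.001]
[ 0.84668276 -0.12379961 -0.38857593] [ 2.89908437e-01 -2.99050752e-03  1.69828533e+00 -3.56747282e-04
  1.44804609e+00  1.08882343e-01]
```

Call:
{"op": "servo_tool", "data": {
  "increments": [
    {"slide": [0, 0, 40], "dr": [0, 0, 0], "jaw": 0},
    {"slide": [0, 0, 75], "dr": [0, 0, 0], "jaw": 0},
    {"slide": [0, 0, 95], "dr": [0, 0, 0], "jaw": 0.1},
    {"slide": [0, 0, 107], "dr": [0, 0, 0], "jaw": 0.2},
    {"slide": [0, 0, 113], "dr": [0, 0, 0], "jaw": 0.3},
    {"slide": [0, 0, 113], "dr": [0, 0, 0], "jaw": 0.38},
    {"slide": [0, 0, 113], "dr": [0, 0, 0], "jaw": 0.44},
    {"slide": [0, 0, 113], "dr": [0, 0, 0], "jaw": 0.5},
    {"slide": [0, 0, 113], "dr": [0, 0, 0], "jaw": 0.56},
    {"slide": [0, 0, 113], "dr": [0, 0, 0], "jaw": 0.65},
    {"slide": [0, 0, 113], "dr": [0, 0, 0], "jaw": 0.8},
    {"slide": [0, 0, 113], "dr": [0, 0, 0], "jaw": 1},
    {"slide": [0, 0, 113], "dr": [0, 0, 0], "jaw": 1},
    {"slide": [0, 0, 113], "dr": [0, 0, 0], "jaw": 1}
  ],
  "force": 15
}}

```text
t: 3.5
tool_pos: [0.5037, 0.2035, 0.2549]
orientation: [2.012, 2.411, 0.002]
force: [-1.1, -0.7, 5.5]
opening: 0.0443
gripper_force: 15.0
```

Call:
{"op": "servo_tool", "data": {
  "increments": [
    {"slide": [0, 0, -5], "dr": [0, 0, 0], "jaw": 1},
    {"slide": [0, 0, -15], "dr": [0, 0, 0], "jaw": 1},
    {"slide": [0, 0, -30], "dr": [0, 0, 0], "jaw": 1},
    {"slide": [0, 0, -50], "dr": [0, 0, 0], "jaw": 1},
    {"slide": [0, 0, -70], "dr": [0, 0, 0], "jaw": 1},
    {"slide": [0, 0, -85], "dr": [0, 0, 0], "jaw": 1},
    {"slide": [0, 0, -90], "dr": [0, 0, 0], "jaw": 1},
    {"slide": [0, 0, -90], "dr": [0, 0, 0], "jaw": 1},
    {"slide": [0, 0, -90], "dr": [0, 0, 0], "jaw": 1}
  ]
}}

```text
t: 4.4
tool_pos: [0.5029, 0.2033, 0.343]
orientation: [-2.012, -2.412, 0.001]
force: [0.0, -0.1, -0.8]
opening: 0.0437
gripper_force: 15.0
```

Run:
```python
from h import *
a,d=read_camera("side"); cv2.imwrite("pics/s1.png",cv2.resize(a[130:330,160:400,::-1],None,fx=2.5,fy=2.5))
W=world("side",d)[130:330,160:400].reshape(-1,3); h=cv2.cvtColor(a[130:330,160:400],cv2.COLOR_RGB2HSV).reshape(-1,3).astype(int)
m=((h[:,0]<6)|(h[:,0]>172))&(h[:,1]>150)&(h[:,2]>70)&(abs(W[:,0]-.5)<.08)&(abs(W[:,1]-.2)<.08)
print(np.percentile(W[m][:,2],[1,5,95,99]))
go(.503,.2035,.175,10.3);s=read_state();print(s["force"],s["opening"],s["gripper_force"])
```

```text
[0.14848823 0.15216942 0.20070946 0.20217732]
t 4.45 slide [0.2 0.2 0.6] dr [-0.002  0.     0.   ]
[ 0.34214461 -0.32609099 -0.93075098] 0.0437687855124859 14.999959707492962
```

View pics/s1.png

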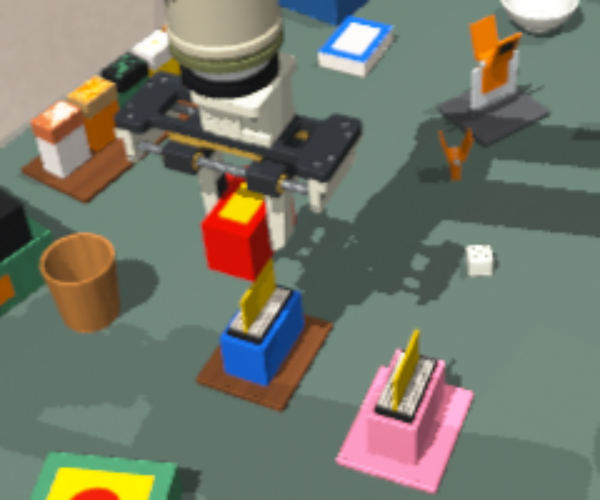

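The lid hangs level in the fingers at about (240,230) in the crop, and the card stands clear below it at (257,290).

```bash
python3 -c "
from h import *
go(.52,.04,.185,10.3);go(.52,.04,.033,10.3)"
```

```text
t 4.45 slide [-163.7  -12.3   -9.4] dr [-0.002  0.     0.   ]
t 4.45 slide [-163.6  -12.1  142.6] dr [-0.002  0.     0.   ]
```

Call:
{"op": "servo_tool", "data": {
  "increments": [
    {"slide": [-15, -1, -9], "dr": [0, 0, 0], "jaw": 1},
    {"slide": [-45, -3, -9], "dr": [0, 0, 0], "jaw": 1},
    {"slide": [-85, -6, -9], "dr": [0, 0, 0], "jaw": 1},
    {"slide": [-120, -9, -9], "dr": [0, 0, 0], "jaw": 1},
    {"slide": [-148, -11, 0], "dr": [0, 0, 0], "jaw": 1},
    {"slide": [-160, -12, 20], "dr": [0, 0, 0], "jaw": 1},
    {"slide": [-164, -12, 50], "dr": [0, 0, 0], "jaw": 1},
    {"slide": [-164, -12, 85], "dr": [0, 0, 0], "jaw": 1},
    {"slide": [-164, -12, 110], "dr": [0, 0, 0], "jaw": 1},
    {"slide": [-164, -12, 128], "dr": [0, 0, 0], "jaw": 1},
    {"slide": [-164, -12, 137], "dr": [0, 0, 0], "jaw": 1},
    {"slide": [-164, -12, 141], "dr": [0, 0, 0], "jaw": 1},
    {"slide": [-164, -12, 142], "dr": [0, 0, 0], "jaw": 1},
    {"slide": [-164, -12, 142], "dr": [0, 0, 0], "jaw": 1},
    {"slide": [-164, -12, 142], "dr": [0, 0, 0], "jaw": 1}
  ]
}}

```text
t: 5.95
tool_pos: [0.5213, 0.0398, 0.2029]
orientation: [2.012, 2.411, 0.002]
force: [0.7, 0.7, -0.6]
opening: 0.0442
gripper_force: 15.0
```

Run:
```python
from h import *
a,d=read_camera("side"); W=world("side",d).reshape(-1,3); h=cv2.cvtColor(a,cv2.COLOR_RGB2HSV).reshape(-1,3).astype(int)
m=((h[:,0]<6)|(h[:,0]>172))&(h[:,1]>150)&(h[:,2]>60)&(abs(W[:,0]-.52)<.08)&(abs(W[:,1]-.04)<.08)
print(np.percentile(W[m][:,2],[1,5,50,95,99]))
go(.52,.04,.033,10.3);s=read_state();print(s["force"],s["opening"],s["gripper_force"])
```

```text
[0.00159736 0.01031071 0.0424749  0.06080306 0.061787  ]
t 6.0 slide [ 0.4 -1.2  2.8] dr [0.002 0.    0.   ]
[ 0.35486243  0.6228235  -1.02089919] 0.04379950103298907 14.999870174797252
```

Call:
{"op": "servo_tool", "data": {
  "increments": [
    {"slide": [0, 0, 2], "dr": [0, 0, 0], "jaw": 1},
    {"slide": [0, 0, 4], "dr": [0, 0, 0], "jaw": 1},
    {"slide": [0, 0, 5.5], "dr": [0, 0, 0], "jaw": 1},
    {"slide": [0, 0, 6.5], "dr": [0, 0, 0], "jaw": 1},
    {"slide": [0, 0, 7], "dr": [0, 0, 0], "jaw": 1},
    {"slide": [0, 0, 7], "dr": [0, 0, 0], "jaw": 1},
    {"slide": [0, 0, 7], "dr": [0, 0, 0], "jaw": 1}
  ]
}}

```text
t: 6.7
tool_pos: [0.5209, 0.0399, 0.1966]
orientation: [-2.012, -2.412, 0.001]
force: [-11.3, -1.2, 21.7]
opening: 0.044
gripper_force: 15.0
```

Call:
{"op": "servo_tool", "data": {
  "increments": [
    {"slide": [0, 0, -0.7], "dr": [0, 0, 0], "jaw": 1},
    {"slide": [0, 0, -0.7], "dr": [0, 0, 0], "jaw": 1},
    {"slide": [0, 0, -0.7], "dr": [0, 0, 0], "jaw": 1}
  ]
}}

```text
t: 7.0
tool_pos: [0.5208, 0.0399, 0.1966]
orientation: [-2.013, -2.412, 0.0]
force: [-6.5, 0.5, 13.4]
opening: 0.0441
gripper_force: 15.0
```

Run:
```python
from h import *
s=read_state();print(s["force"],s["wrist_torque"],s["tool_pos"])
a,d=read_camera("side"); W=world("side",d).reshape(-1,3); h=cv2.cvtColor(a,cv2.COLOR_RGB2HSV).reshape(-1,3).astype(int)
m=((h[:,0]<40)|(h[:,0]>172))&(h[:,1]>150)&(h[:,2]>60)&(abs(W[:,0]-.52)<.08)&(abs(W[:,1]-.04)<.08)
P=W[m]; T=P[P[:,2]>.045]; print(np.percentile(P[:,2],[1,5,50,95,99]))
A=np.c_[T[:,:2]-[.52,.04],np.ones(len(T))]; 
for _ in range(5):
    c=np.linalg.lstsq(A,T[:,2],rcond=None)[0]; k=abs(A@c-T[:,2])<.004; A,T=A[k],T[k]
print(c,len(T))
cv2.imwrite("pics/s2.png",cv2.resize(a[100:300,220:420,::-1],None,fx=3,fy=3))
```

```text
[-6.54398478  0.49278066 13.44006073] [-0.09843528  1.15245807 -0.0586992 ] [0.52083688 0.03986131 0.19660545]
[0.00130755 0.00590045 0.05225345 0.12409665 0.12688041]
[0. 0. 0.] 0
```

View pics/s2.png

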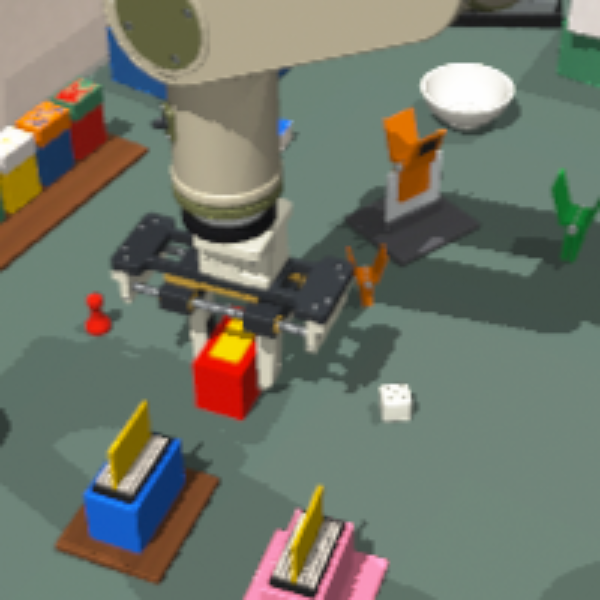

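The lid (crop (228,380)) stands upright on the table; the contact force confirms it. I'll release it.

Call:
{"op": "servo_tool", "data": {
  "increments": [
    {"slide": [0, 0, -0.9], "dr": [0, 0, 0], "jaw": 1},
    {"slide": [0, 0, -0.9], "dr": [0, 0, 0], "jaw": 0.5},
    {"slide": [0, 0, -0.9], "dr": [0, 0, 0], "jaw": 0.4},
    {"slide": [0, 0, -0.9], "dr": [0, 0, 0], "jaw": 0.2},
    {"slide": [0, 0, -0.9], "dr": [0, 0, 0], "jaw": 0},
    {"slide": [0, 0, -0.9], "dr": [0, 0, 0], "jaw": 0},
    {"slide": [0, 0, -0.9], "dr": [0, 0, 0], "jaw": 0},
    {"slide": [0, 0, -15], "dr": [0, 0, 0], "jaw": 0},
    {"slide": [0, 0, -50], "dr": [0, 0, 0], "jaw": 0},
    {"slide": [0, 0, -95], "dr": [0, 0, 0], "jaw": 0},
    {"slide": [0, 0, -140], "dr": [0, 0, 0], "jaw": 0},
    {"slide": [0, 0, -160], "dr": [0, 0, 0], "jaw": 0},
    {"slide": [0, 0, -160], "dr": [0, 0, 0], "jaw": 0},
    {"slide": [0, 0, -160], "dr": [0, 0, 0], "jaw": 0}
  ]
}}

```text
t: 8.45
tool_pos: [0.5207, 0.0399, 0.3562]
orientation: [2.012, 2.411, 0.001]
force: [-1.5, 0.6, 0.8]
opening: 0.0927
gripper_force: 0.0
```

Run:
```python
from h import *
def fit(n,hl,hh,c,zlo,zhi,r=.06):
    a,d=read_camera(n); W=world(n,d).reshape(-1,3); h=cv2.cvtColor(a,cv2.COLOR_RGB2HSV).reshape(-1,3).astype(int)
    m=(h[:,0]>=hl)&(h[:,0]<=hh)&(h[:,1]>110)&(h[:,2]>60)&(abs(W[:,0]-c[0])<r)&(abs(W[:,1]-c[1])<r)&(W[:,2]>zlo)&(W[:,2]<zhi)
    P=W[m]
    if len(P)<5: print(n,len(P)); return
    r=cv2.minAreaRect((P[:,:2]*1e3).astype(np.float32)); print(n,len(P),np.round(r[0],1),np.round(r[1],1),round(r[2],1),np.percentile(P[:,2],[2,50,98]).round(4))
for n in("top","side"):
    print("lid");fit(n,0,40,(.52,.04),.045,.06)
    print("card");fit(n,20,35,(.503,.2035),.09,.11); fit(n,20,35,(.503,.2035),.07,.11)
    print("tray");fit(n,100,125,(.503,.2035),.045,.065)
    print("clip");fit(n,5,22,(.502,-.2315),.08,.13)
go(.502,-.2315,.20,-20.4)
```

```text
lid
top 0
card
top 19 [501.2 215.9] [ 2.9 25.6] 9.3 [0.0925 0.1016 0.1043]
top 22 [501.  216.1] [ 3.1 25.8] 11.0 [0.0859 0.1009 0.1037]
tray
top 59 [499.8 225.9] [45.3 33. ] 7.0 [0.0546 0.0585 0.0642]
clip
top 240 [ 501.9 -230.8] [34.  49.1] 67.8 [0.0817 0.0929 0.1218]
lid
side 433 [520.4  39.8] [46.1 82.4] 10.5 [0.0458 0.0535 0.0569]
card
side 86 [502.  203.9] [ 6.  57.4] 9.8 [0.0912 0.0999 0.1055]
side 179 [502.5 203.7] [ 4.9 60.5] 10.8 [0.071  0.0895 0.1052]
tray
side 262 [502.5 204.5] [45.7 79.4] 10.2 [0.0458 0.0574 0.063 ]
clip
side 233 [ 501.4 -232.6] [36.9 53.2] 69.7 [0.0826 0.1013 0.1231]
t 8.95 slide [-263.6  -66.9  -12. ] dr [-0.001  0.     0.536]
```

Call:
{"op": "servo_tool", "data": {
  "increments": [
    {"slide": [-264, -67, -12], "dr": [0, 0, 0.536], "jaw": 0},
    {"slide": [-264, -67, -12], "dr": [0, 0, 0.536], "jaw": 0},
    {"slide": [-264, -67, -12], "dr": [0, 0, 0.536], "jaw": 0},
    {"slide": [-264, -67, -12], "dr": [0, 0, 0.536], "jaw": 0},
    {"slide": [-264, -67, -12], "dr": [0, 0, 0.536], "jaw": 0},
    {"slide": [-264, -67, -12], "dr": [0, 0, 0.536], "jaw": 0},
    {"slide": [-264, -67, -12], "dr": [0, 0, 0.536], "jaw": 0},
    {"slide": [-264, -67, -12], "dr": [0, 0, 0.536], "jaw": 0},
    {"slide": [-264, -67, -12], "dr": [0, 0, 0.536], "jaw": 0}
  ]
}}

```text
t: 9.85
tool_pos: [0.5022, -0.2309, 0.3672]
orientation: [-2.578, -1.794, -0.0]
force: [-0.1, -0.1, -0.2]
opening: 0.0925
gripper_force: 0.0
```

Run:
```python
from h import *
for n in ("side","side"):
    a,d=read_camera(n); W=world(n,d).reshape(-1,3); h=cv2.cvtColor(a,cv2.COLOR_RGB2HSV).reshape(-1,3).astype(int)
    o=(h[:,0]>=5)&(h[:,0]<=22)&(h[:,1]>140)&(h[:,2]>60)&(abs(W[:,0]-.502)<.05)&(abs(W[:,1]+.2317)<.05)
    for lo,hi in((.08,.13),(.11,.13),(.095,.11)):
        P=W[o&(W[:,2]>lo)&(W[:,2]<hi)]
        if len(P)>4:
            r=cv2.minAreaRect((P[:,:2]*1e3).astype(np.float32)); print(len(P),np.round(r[0],1),np.round(r[1],1),round(r[2],1),P[:,2].max())
go(.502,-.2318,.113,-20.4)
```

```text
229 [ 501.6 -233. ] [37.3 50.6] 67.0 0.12377822505303783
81 [ 501.4 -233.6] [36.1 50.6] 67.0 0.12377822505303783
68 [ 500.9 -231.2] [35.3 44.4] 65.1 0.10966265267190894
228 [ 501.8 -232.4] [36.1 52.2] 67.5 0.12322081062585385
76 [ 501.4 -233.3] [34.2 52.2] 67.5 0.12322081062585385
74 [ 502.6 -233.3] [34.2 43.6] 69.3 0.1099405504852011
t 9.95 slide [-1.2  0.1 87.3] dr [-0.    -0.     0.002]
```

Call:
{"op": "servo_tool", "data": {
  "increments": [
    {"slide": [-1, 0, 35], "dr": [0, 0, 0], "jaw": 0},
    {"slide": [-1, 0, 65], "dr": [0, 0, 0], "jaw": 0},
    {"slide": [-1, 0, 80], "dr": [0, 0, 0], "jaw": 0.1},
    {"slide": [-1, 0, 86], "dr": [0, 0, 0], "jaw": 0.25},
    {"slide": [-1, 0, 86], "dr": [0, 0, 0], "jaw": 0.38},
    {"slide": [-1, 0, 86], "dr": [0, 0, 0], "jaw": 0.44},
    {"slide": [-1, 0, 86], "dr": [0, 0, 0], "jaw": 0.5},
    {"slide": [-1, 0, 86], "dr": [0, 0, 0], "jaw": 0.55},
    {"slide": [-1, 0, 86], "dr": [0, 0, 0], "jaw": 0.6},
    {"slide": [-1, 0, 86], "dr": [0, 0, 0], "jaw": 0.65},
    {"slide": [-1, 0, 86], "dr": [0, 0, 0], "jaw": 0.7},
    {"slide": [-1, 0, 86], "dr": [0, 0, 0], "jaw": 0.75},
    {"slide": [-1, 0, 86], "dr": [0, 0, 0], "jaw": 0.85},
    {"slide": [-1, 0, 86], "dr": [0, 0, 0], "jaw": 1},
    {"slide": [-1, 0, 86], "dr": [0, 0, 0], "jaw": 1},
    {"slide": [-1, 0, 86], "dr": [0, 0, 0], "jaw": 1},
    {"slide": [-1, 0, 86], "dr": [0, 0, 0], "jaw": 1}
  ],
  "force": 25
}}

```text
t: 11.65
tool_pos: [0.5024, -0.2333, 0.2856]
orientation: [2.577, 1.791, 0.002]
force: [-9.7, 4.4, 25.0]
opening: 0.0244
gripper_force: 25.3
```

Run:
```python
from h import *
s=read_state();print(s["force"],s["wrist_torque"],s["opening"],s["gripper_force"],s["tool_pos"])
a,d=read_camera("side"); cv2.imwrite("pics/s3.png",cv2.resize(a[100:200,300:420,::-1],None,fx=5,fy=5))
```

```text
[-9.73940744  4.42348594 25.04962309] [ 0.90440032  2.04023127 -0.0733004 ] 0.02443398167072951 25.32496672240086 [ 0.50235881 -0.23330217  0.28562916]
```

View pics/s3.png

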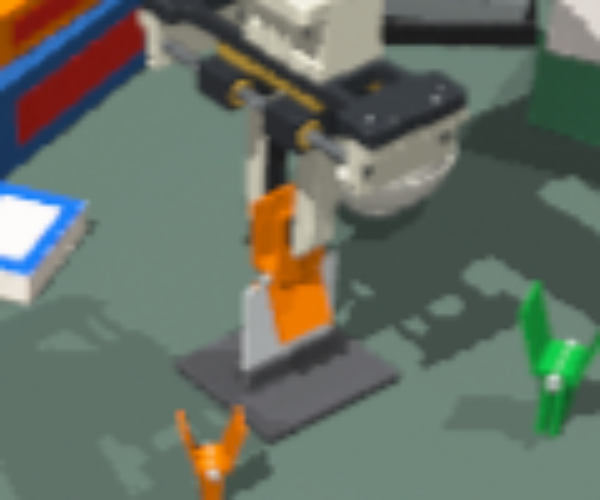

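The clip at crop (290,270) is held open at 24.4 mm, astride the plate. I'll lift it straight up.

Call:
{"op": "servo_tool", "data": {
  "increments": [
    {"slide": [0, 0, -5], "dr": [0, 0, 0], "jaw": 1},
    {"slide": [0, 0, -10], "dr": [0, 0, 0], "jaw": 1},
    {"slide": [0, 0, -18], "dr": [0, 0, 0], "jaw": 1},
    {"slide": [0, 0, -30], "dr": [0, 0, 0], "jaw": 1},
    {"slide": [0, 0, -45], "dr": [0, 0, 0], "jaw": 1},
    {"slide": [0, 0, -65], "dr": [0, 0, 0], "jaw": 1},
    {"slide": [0, 0, -85], "dr": [0, 0, 0], "jaw": 1},
    {"slide": [0, 0, -95], "dr": [0, 0, 0], "jaw": 1},
    {"slide": [0, 0, -95], "dr": [0, 0, 0], "jaw": 1},
    {"slide": [0, 0, -95], "dr": [0, 0, 0], "jaw": 1}
  ]
}}

```text
t: 12.7
tool_pos: [0.5017, -0.2328, 0.3762]
orientation: [-2.58, -1.793, 0.0]
force: [-0.1, 0.1, -1.4]
opening: 0.0237
gripper_force: 24.8
```

Run:
```python
from h import *
s=read_state();print(s["force"],s["opening"],s["gripper_force"],s["tool_pos"])
c=s["tool_pos"]
for n in("side","top"):
    a,d=read_camera(n); W=world(n,d).reshape(-1,3); h=cv2.cvtColor(a,cv2.COLOR_RGB2HSV).reshape(-1,3).astype(int)
    o=(h[:,0]>=5)&(h[:,0]<=22)&(h[:,1]>140)&(h[:,2]>60)&(abs(W[:,0]-c[0])<.06)&(abs(W[:,1]-c[1])<.06)&(W[:,2]>.1)
    print(n,o.sum(), W[o].min(0) if o.sum() else 0,W[o].max(0) if o.sum() else 0)
    if n=="side":
        u,v=proj(n,c-[0,0,.18]); u,v=int(u),int(v); print(u,v)
        cv2.imwrite("pics/s4.png",cv2.resize(a[max(v-60,0):v+60,u-70:u+70,::-1],None,fx=5,fy=5))
go(.5023,.2038,.21,10.3)
```

```text
[-0.05762683  0.09384549 -1.38102683] 0.023705155077118487 24.797027707099915 [ 0.50168525 -0.23276323  0.37618478]
side 407 [ 0.47009858 -0.24600687  0.13397732] [ 0.54548313 -0.18528919  0.30940252]
359 118
top 69 [ 0.47692622 -0.2328572   0.13716041] [ 0.52003649 -0.18431078  0.28484745]
t 12.8 slide [ 409.4 -151.3   -1.5] dr [-0.002 -0.001 -0.536]
```

View pics/s4.png

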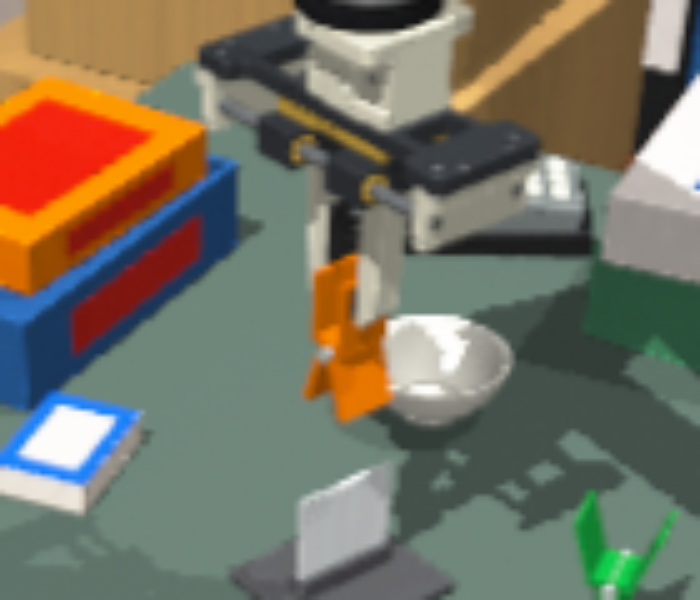

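The clip (crop (345,340)) is free of the plate with its jaws wide open. Next I carry it above the box.

Call:
{"op": "servo_tool", "data": {
  "increments": [
    {"slide": [15, -6, -5], "dr": [0, 0, -0.02], "jaw": 1},
    {"slide": [45, -17, -5], "dr": [0, 0, -0.06], "jaw": 1},
    {"slide": [85, -31, -5], "dr": [0, 0, -0.12], "jaw": 1},
    {"slide": [130, -48, -5], "dr": [0, 0, -0.18], "jaw": 1},
    {"slide": [175, -65, -5], "dr": [0, 0, -0.24], "jaw": 1},
    {"slide": [220, -81, -5], "dr": [0, 0, -0.3], "jaw": 1},
    {"slide": [265, -98, -5], "dr": [0, 0, -0.36], "jaw": 1},
    {"slide": [305, -113, -5], "dr": [0, 0, -0.42], "jaw": 1},
    {"slide": [345, -127, -5], "dr": [0, 0, -0.47], "jaw": 1},
    {"slide": [375, -139, -5], "dr": [0, 0, -0.51], "jaw": 1},
    {"slide": [395, -146, -5], "dr": [0, 0, -0.53], "jaw": 1},
    {"slide": [405, -150, -5], "dr": [0, 0, -0.536], "jaw": 1},
    {"slide": [409.4, -151.3, -5], "dr": [0, 0, -0.536], "jaw": 1},
    {"slide": [409.4, -151.3, -5], "dr": [0, 0, -0.536], "jaw": 1},
    {"slide": [409.4, -151.3, -5], "dr": [0, 0, -0.536], "jaw": 1},
    {"slide": [409.4, -151.3, -5], "dr": [0, 0, -0.536], "jaw": 1}
  ]
}}

```text
t: 14.4
tool_pos: [0.5028, 0.2027, 0.3814]
orientation: [2.015, 2.411, -0.0]
force: [0.5, -0.9, -0.3]
opening: 0.0241
gripper_force: 24.8
```

Run:
```python
from h import *
s=read_state(); c=np.array(s["tool_pos"]); R=cv2.Rodrigues(np.array(s["orientation"]))[0]
print(s["opening"],s["gripper_force"],c,s["t"])
for n in("side","top"):
    a,d=read_camera(n); np.savez(n+"1.npz",im=a,d=d); W=world(n,d); h=cv2.cvtColor(a,cv2.COLOR_RGB2HSV).astype(int)
    T=((W-c)@R-[0,0,.167])*1000
    o=(h[...,0]>=5)&(h[...,0]<=18)&(h[...,1]>140)&(h[...,2]>50)&(abs(T)<[45,45,200]).all(-1)&(T[...,2]<82)&(T[...,2]>-20)
    P=T[o]; print(n,len(P))
    for z in range(-15,80,8):
        Q=P[(P[:,2]>=z)&(P[:,2]<z+8)]
        if len(Q)>3: print(z,len(Q),np.percentile(Q,[3,97],axis=0)[:,:2].round(1).tolist())
    y=W[(h[...,0]>=20)&(h[...,0]<=35)&(h[...,1]>130)&(h[...,2]>60)&(abs(W-[.5023,.2038,.09])<[.05,.05,.016]).all(-1)]
    if len(y)>5:
        r=cv2.minAreaRect((y[:,:2]*1e3).astype(np.float32)); print("card",len(y),np.round(r[0],1),np.round(r[1],1),round(r[2],1))
    if n=="side":
        u,v=map(int,proj(n,[.502,.204,.13])); cv2.imwrite("pics/s5.png",cv2.resize(a[v-60:v+60,u-70:u+70,::-1],None,fx=5,fy=5)); print("crop",u-70,v-60)
```

```text
0.024065028378806603 24.79694277048111 [0.5027604  0.20267303 0.38144937] 14.4
side 468
-15 12 [[-9.2, -12.1], [14.5, 12.1]]
-7 46 [[-13.4, -12.5], [17.3, 12.0]]
1 40 [[-12.0, -12.3], [16.8, 10.1]]
9 36 [[-14.6, -12.7], [17.8, 11.0]]
17 37 [[-11.4, -13.5], [16.8, 10.1]]
25 72 [[-8.4, -13.5], [16.6, 9.6]]
33 29 [[-6.8, -13.0], [16.3, 7.9]]
41 38 [[-15.9, -12.0], [18.7, 4.2]]
49 54 [[-14.8, -14.8], [18.4, 7.4]]
57 52 [[-14.2, -17.1], [17.6, 10.7]]
65 47 [[-16.4, -19.4], [17.8, 13.0]]
73 5 [[-1.5, -18.5], [17.0, 13.6]]
card 156 [501.8 204. ] [ 5.7 59.2] 8.5
crop 191 173
top 13
65 4 [[-15.5, -15.5], [-12.8, 15.0]]
card 18 [506.7 186.1] [ 2.7 18.7] 9.6
```

View pics/s5.png

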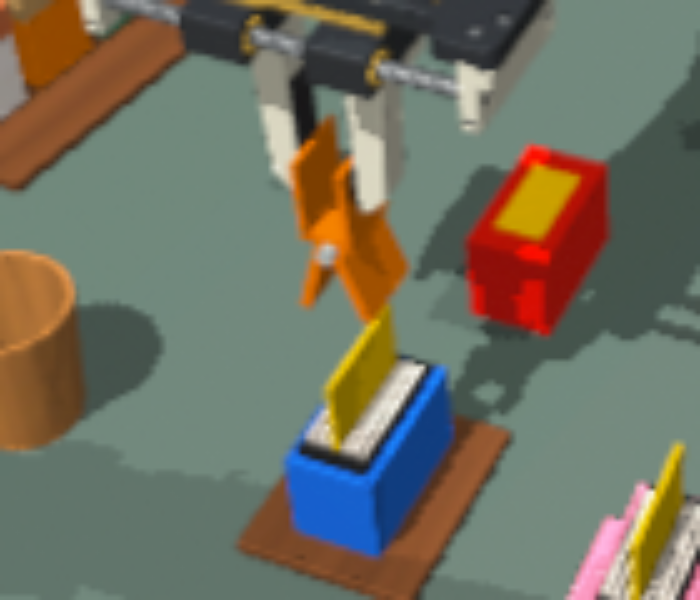

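Clip tips at crop (340,310) sit just above the card (360,370); the lid stands on the table at (538,240). In plan they line up within about 1 mm, so I'll descend.

Call:
{"op": "servo_tool", "data": {
  "increments": [
    {"slide": [0, 0, 8], "dr": [0, 0, 0], "jaw": 1},
    {"slide": [0, 0, 18], "dr": [0, 0, 0], "jaw": 1},
    {"slide": [0, 0, 26], "dr": [0, 0, 0], "jaw": 1},
    {"slide": [0, 0, 32], "dr": [0, 0, 0], "jaw": 1},
    {"slide": [0, 0, 38], "dr": [0, 0, 0], "jaw": 1},
    {"slide": [0, 0, 44], "dr": [0, 0, 0], "jaw": 1},
    {"slide": [0, 0, 50], "dr": [0, 0, 0], "jaw": 1},
    {"slide": [0, 0, 55], "dr": [0, 0, 0], "jaw": 1},
    {"slide": [0, 0, 59], "dr": [0, 0, 0], "jaw": 1},
    {"slide": [0, 0, 62], "dr": [0, 0, 0], "jaw": 1},
    {"slide": [0, 0, 63], "dr": [0, 0, 0], "jaw": 1},
    {"slide": [0, 0, 63], "dr": [0, 0, 0], "jaw": 1},
    {"slide": [0, 0, 63], "dr": [0, 0, 0], "jaw": 1}
  ]
}}

```text
t: 15.8
tool_pos: [0.5027, 0.2037, 0.3187]
orientation: [2.013, 2.412, 0.001]
force: [0.1, 0.7, 0.3]
opening: 0.0237
gripper_force: 24.8
```

Run:
```python
from h import *
s=read_state(); c=np.array(s["tool_pos"]); R=cv2.Rodrigues(np.array(s["orientation"]))[0]
print(s["opening"],s["gripper_force"],c,s["force"],s["t"])
n="side"; a,d=read_camera(n); W=world(n,d); h=cv2.cvtColor(a,cv2.COLOR_RGB2HSV).astype(int)
q=[.5028,.2038,0]; yw=np.radians(10.3); X=(W-q)@np.array([[np.cos(yw),-np.sin(yw),0],[np.sin(yw),np.cos(yw),0],[0,0,1]])*1000
ok=(abs(X-[0,0,120])<[40,45,60]).all(-1)&(h[...,1]>130)&(h[...,2]>50)
for nm,m in(("clip",ok&(h[...,0]>=5)&(h[...,0]<=18)),("card",ok&(h[...,0]>=20)&(h[...,0]<=35))):
    for z in range(60,120,10):
        Q=X[m&(X[...,2]>=z)&(X[...,2]<z+10)]
        if len(Q)>3: print(nm,z,len(Q),np.percentile(Q,[3,97],axis=0)[:,:2].round(1).tolist(), Q[:,2].min().round(1))
u,v=map(int,proj(n,[.502,.204,.1])); cv2.imwrite("pics/s6.png",cv2.resize(a[v-50:v+50,u-60:u+60,::-1],None,fx=6,fy=6))
```

```text
0.023651546674027277 24.796940982341766 [0.50271577 0.2036823  0.31872322] [0.09896741 0.65451866 0.29392833] 15.8
clip 70 8 [[-18.6, -9.6], [12.0, 17.7]] 72.9
clip 80 52 [[-19.0, -15.6], [11.4, 17.5]] 80.2
clip 90 51 [[-15.9, -13.6], [10.2, 18.0]] 90.0
clip 100 55 [[-13.7, -15.2], [6.8, 18.0]] 100.1
clip 110 54 [[-13.1, -8.7], [8.8, 15.7]] 110.4
card 60 12 [[-1.7, 5.1], [12.9, 30.2]] 63.6
card 70 20 [[-2.1, 8.6], [0.6, 28.0]] 70.1
card 80 19 [[-2.1, 11.8], [4.8, 27.8]] 80.5
card 90 18 [[-2.1, 14.0], [4.2, 28.0]] 90.3
card 100 10 [[-2.3, 16.1], [1.8, 29.6]] 100.4
```

View pics/s6.png

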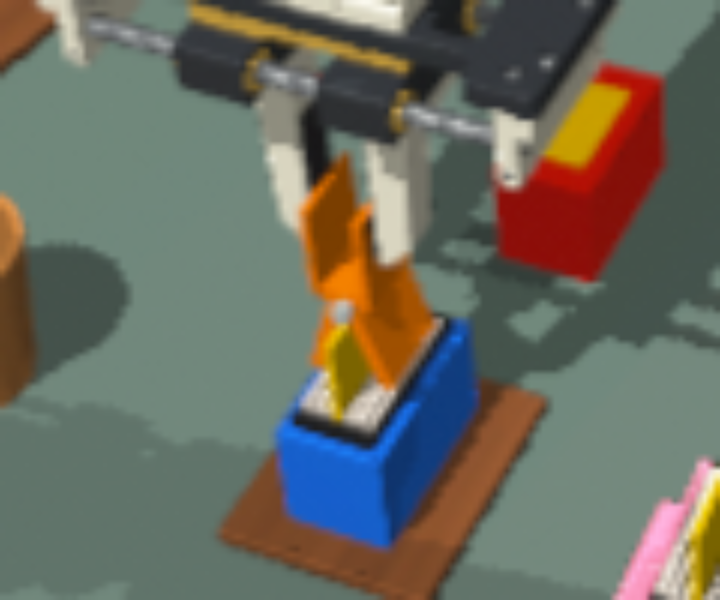

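The jaws (crop (375,340)) straddle the card at (345,370), centred to about 1 mm. The tips are about 27 mm below the card's edge, and there is no contact force.

```bash
python3 -c "
from plant import *
print(close_job())"
```

```text
the job is handed in; nothing more can be done
None
```

The job is handed in at about 16 s: the lid stands open side down on the bare table, and the gripper holds the clip squeezed open astride the middle of the card's top edge, with its tips about 27 mm below it and no contact force read (the judge's verdict was not shown).

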